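# Change over the smith's drop-front tool boxes

## Robot

A 7-joint arm with a two-finger parallel gripper is mounted at the origin on the work surface. World frame = base frame: x ahead of the robot, y to its left, z up, the work surface at z = 0. Lengths are in m, angles in rad, forces in N, time in s.
With the tool pointing down it reaches from about 0.425 to 0.875 m from the base axis. Payload 4.7 kg.
Tool frame: the origin (TCP) lies between the finger pads; the fingertips stand ahead of it and the grasp point (between the pads) is the TCP (r.tip_extent is the z of the fingertips in the tool frame, in m); z points along the fingers, y is the line along which they close (so a half turn about z gives the same grasp; the last joint's range is limited). The gripper opens to 85 mm and grips with 20 to 120 N. Pads are 22 mm wide; open, the fingers measure 114 mm over their backs; the gripper's body (76 mm by 85 mm) begins 54 mm behind the grasp point. The pads swing forward as they close: fully open they stand 13 mm farther back than shut.
Start: joints at [1.188, 0.321, -0.07, 1.45, 0.023, 1.371, -0.057], TCP at [0.251, -0.6, 0.25] pointing down, gripper open.
Joint ranges: [-2.86, 2.86], [-0.3, 2.09], [-1.38, 1.24], [0.06, 2.45], [-1.56, 4.7], [0.09, 2.05], [-2.69, 2.69]. Speed limits (rad/s): [2.57, 2.57, 3.14, 3.14, 3.14, 3.14, 3.14].

## Interface

Orientations are given as [roll, pitch, yaw] about the fixed x, y, z axes, in that order (R = Rz(yaw) Ry(pitch) Rx(roll)).
In Python, from plant import r gives the robot as it stands.
- The arm moves only by the shell command python3 -m jog 'ROWS' [FORCE]. ROWS is JSON, a list of rows, each a list of 3 entries, a list of its own where there are three numbers: the turn, a rotation vector about the world's x, y, z in units of 8 degrees (1.0 is 8 degrees), then the shift along the world's x, y, z in units of 30 mm (1.0 is 30 mm), then the opening, from -1 (shut) to 1 (fully open). In form: [[[rx, ry, rz], [tx, ty, tz], fingers], ...]. A call has 1 to 20 rows; each row is the pose to reach, as a shift and turn from the pose commanded when the call began; what a row does not reach only later rows make up. A row lasts 1/10 s, in which the tool goes at most 50 mm and 8.59 degrees, less where a joint would pass 70% of its speed; a pose out of reach is approached as far as the arm can. A call with a gripper value outside its range is refused whole. The fingers move at their own pace and stop on an object; FORCE is the grip in N (left out, the last holds). Time passes only in rows, so rows that repeat a pose let the fingers close. It gives the time, the measured TCP pose, the force, the opening and the grip force at its end, in the units of the state.
- r.read_state(): the state, without advancing time (a new reading comes with each control period).
- r.grab_frame(name): name is "scene" or "top" or "wrist"; returns the picture (420x560x3 uint8, red, green, blue); there is no depth.
- r.get_calibration(name): a dict with "fx", "fy", "cx", "cy" (pixels), "view" (4x4, takes a point from world to camera coordinates). Camera axes: x right, y up, looking along -z (the intrinsics and any distortion apply to the point x, -y, -z); pixel columns grow to the right and rows downward; lengths in m; the calibration is good to about 2 mm. A picture is of the moment at which its call begins: read the wrist's pose just before it. get_calibration takes no time and is no camera call; for the wrist camera it gives the pose at the moment of the call.
- r.close_job(): hands the job in; it is judged then, once.
The state is a dict: "time": time; "joint_pos": joint angles; "joint_vel": joint speeds; "effort": joint torques, N m; "tcp_pos": TCP position; "eef_rot": TCP orientation; "wrist_force": force on the tool from outside, world axes, zero at the start; "wrist_torque": the same for the moment, N m; "width": finger opening in m; "grasp_force": force on a finger pad.
Only numpy, scipy, OpenCV 4.12 (cv2) and the standard library are available. Lean on these libraries where they do the work, as an engineer would, in place of code of your own. Each camera call takes 0.05 s, during which the arm holds its last target. There are 200 camera calls.

## Task

Three drop-front steel tool boxes stand on the forge bench. Push up and fully shut the flap that was left hanging open, and pull the flap of the widest box all the way down to level, ready for the next job; the order does not matter. Keep the narrowest box shut, and move the flaps steadily without slamming them.

Things in the scene. Friction and masses are not known exactly. Their poses are not given: they have to be found in the camera images.
- wide: the wide box: fixed grey steel box 200 mm wide (its width tells it apart), 160 mm deep, top 175 mm above the bench, one small loose thing up to 60 mm high on the rear half of its top. Origin on the bench at the middle of the front edge; x into the box, y along the front. The three stand in a row, any order, fronts to the robot, turned up to 9 deg.
- wide_flap (a joint): flap of the wide box, shut at the start: 0 rad = shut (upright), 1.57 = stop, level towards the robot. Hinge line along its lower edge, 55 mm above the bench, 5 mm before the box front. 0.45 kg, 120 mm high, 8 mm thick; a stiff hinge (0.5 N m) holds it where it is left; about 6 N at the bow moves it.
- wide_bow (a point): middle of the bow handle on the free edge of the wide box's flap: steel bar 12 mm thick, 100 mm long, on two side arms, parallel to the hinge line, 175 mm from it, in the flap's plane, 49 mm clear of the flap's edge. Shut it is 230 mm above the bench, lowered 55 mm. Turns with the flap: y along the bar, z from hinge to bow, -x out of the outer face.
- middle: the middle box: fixed grey steel box 160 mm wide (its width tells it apart), 160 mm deep, top 175 mm above the bench, one small loose thing up to 60 mm high on the rear half of its top. Origin on the bench at the middle of the front edge; x into the box, y along the front. The three stand in a row, any order, fronts to the robot, turned up to 9 deg.
- middle_flap (a joint): flap of the middle box, hanging open (1.1 to 1.5) at the start: 0 rad = shut (upright), 1.57 = stop, level towards the robot. Hinge line along its lower edge, 55 mm above the bench, 5 mm before the box front. 0.45 kg, 120 mm high, 8 mm thick; a stiff hinge (0.5 N m) holds it where it is left; about 6 N at the bow moves it.
- middle_bow (a point): middle of the bow handle on the free edge of the middle box's flap: steel bar 12 mm thick, 100 mm long, on two side arms, parallel to the hinge line, 175 mm from it, in the flap's plane, 49 mm clear of the flap's edge. Shut it is 230 mm above the bench, lowered 55 mm. Turns with the flap: y along the bar, z from hinge to bow, -x out of the outer face.
- narrow: the narrow box: fixed grey steel box 120 mm wide (its width tells it apart), 160 mm deep, top 175 mm above the bench, one small loose thing up to 60 mm high on the rear half of its top. Origin on the bench at the middle of the front edge; x into the box, y along the front. The three stand in a row, any order, fronts to the robot, turned up to 9 deg.
- narrow_flap (a joint): flap of the narrow box, shut at the start: 0 rad = shut (upright), 1.57 = stop, level towards the robot. Hinge line along its lower edge, 55 mm above the bench, 5 mm before the box front. 0.45 kg, 120 mm high, 8 mm thick; a stiff hinge (0.5 N m) holds it where it is left; about 6 N at the bow moves it.
- narrow_bow (a point): middle of the bow handle on the free edge of the narrow box's flap: steel bar 12 mm thick, 100 mm long, on two side arms, parallel to the hinge line, 175 mm from it, in the flap's plane, 49 mm clear of the flap's edge. Shut it is 230 mm above the bench, lowered 55 mm. Turns with the flap: y along the bar, z from hinge to bow, -x out of the outer face.
Things that resemble listed ones, but are neither listed nor needed, are in the scene too. Leave any purple look-alike of the middle alone. What is shaped like the narrow but orange is not meant.

How it is judged:
At the end, for the whole second after the job is handed in: The middle-width box's flap is shut (within 0.12 rad), the widest box's flap is down (within 0.18 rad of its 1.57 rad stop), the narrowest box's flap is shut (within 0.12 rad), and all flaps are at rest (value of joint each of middle_flap, narrow_flap below 0.12 rad and value of joint wide_flap above 1.39 rad and velocity of joint wide_flap between -0.05 and 0.05 rad/s and velocity of joint middle_flap between -0.05 and 0.05 rad/s and velocity of joint narrow_flap between -0.05 and 0.05 rad/s); the robot touches nothing.
It fails at once if the narrowest box is opened (its flap beyond 0.25 rad) (value of joint narrow_flap above 0.25 rad).
It fails at once if a flap is slammed (faster than 4 rad/s) (velocity of joint any of wide_flap, middle_flap, narrow_flap above 4 rad/s or velocity of joint any of wide_flap, middle_flap, narrow_flap below -4 rad/s).
It also fails if it takes over 58 s, if anything falls off the work surface, if the arm or the gripper's body presses on something with over 40 N, if the wrist force passes 120 N, or if a joint passes its speed limit or range.

## Working session

There is one attempt and no reset: what is moved stays moved. The work goes in short steps, Python scripts to look and compute and a shell command to move; the robot and the scene stay as the last step left them, time stands still between calls to the robot, and variables do not carry over. Pictures are saved under pics/ and viewed, at most 10 in all, crops included, and the job is handed in when it is done.

```bash
mkdir -p pics
python3 - <<'E'
from plant import r
import cv2
for n in("scene","top"):
    cv2.imwrite(f"pics/{n}0.png",r.grab_frame(n)[:,:,::-1])
    c=r.get_calibration(n);print(n,c)
s=r.read_state();print(s["time"],s["tcp_pos"],s["eef_rot"],r.tip_extent)
E
```

```text
scene {'fx': 437.57459601067495, 'fy': 437.57459601067495, 'cx': 287.23547299884575, 'cy': 207.01928303488253, 'view': array([[ 0.24339308,  0.96988068, -0.00955363, -0.25813594],
       [-0.92402199,  0.23485666,  0.30170467,  0.34646301],
       [ 0.29486126, -0.06460506,  0.95335357, -1.4374273 ],
       [ 0.        ,  0.        ,  0.        ,  1.        ]])}
top {'fx': 424.1660483960556, 'fy': 424.1660483960556, 'cx': 288.70446751662325, 'cy': 213.2681719962088, 'view': array([[-0.01871432, -0.99973373, -0.01349992,  0.17692855],
       [ 0.99682251, -0.01970203,  0.07717981, -0.45860502],
       [-0.07742523, -0.01201266,  0.99692579, -1.26376587],
       [ 0.        ,  0.        ,  0.        ,  1.        ]])}
0.1 [ 0.25098972 -0.59910123  0.24932796] [-3.13989148e+00  1.11690712e-04  3.96889279e-01] 0.019
```

View pics/scene0.png

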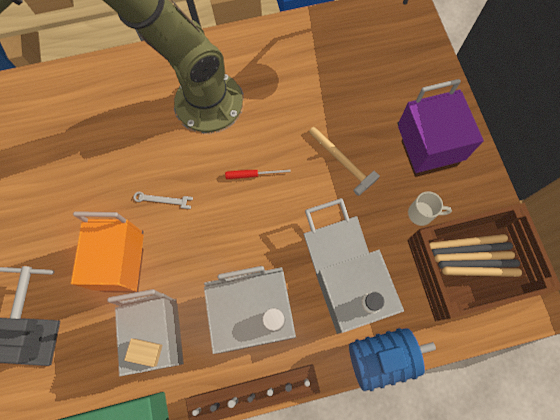

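View pics/top0.png

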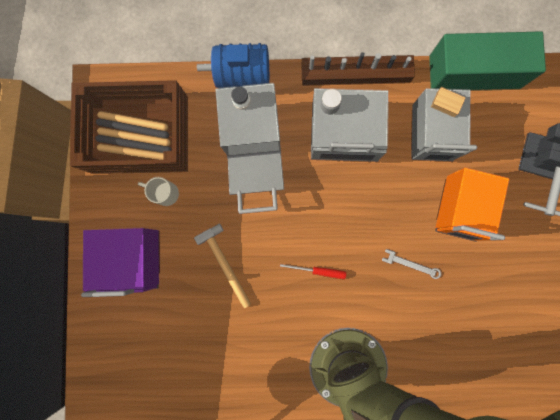

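Both views show the middle box at left, open (bow near top-image (257,210)). The wide box is in the centre, shut (bow near (350,148)), and the narrow box is at right (bow near (447,150)). The orange and purple boxes are look-alikes. I'll zoom in to get exact pixels.

Run:
```python
import cv2
a=cv2.imread("pics/top0.png")[75:225,205:405]
cv2.imwrite("pics/topz.png",cv2.resize(a,None,fx=4,fy=4,interpolation=cv2.INTER_CUBIC))
a=cv2.imread("pics/scene0.png")[190:340,200:400]
cv2.imwrite("pics/scenez.png",cv2.resize(a,None,fx=4,fy=4,interpolation=cv2.INTER_CUBIC))
```

```text
(no output)
```

View pics/topz.png

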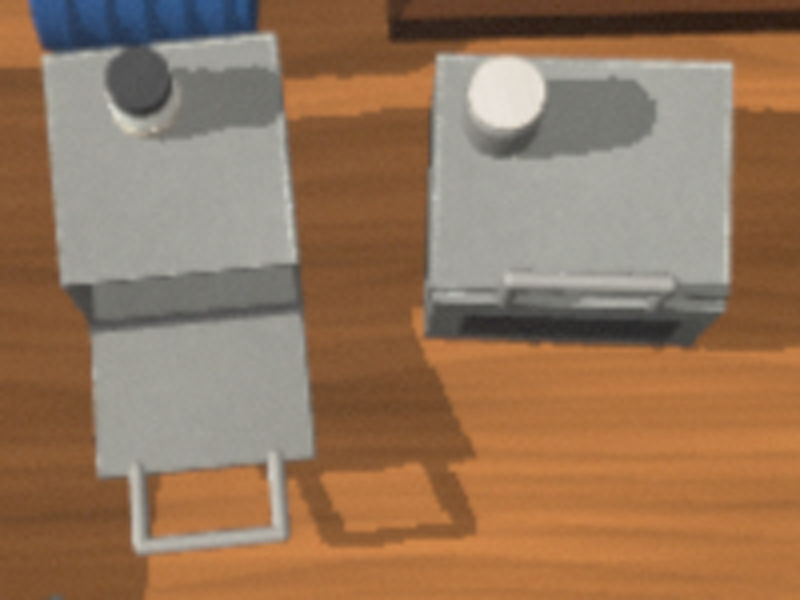

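View pics/scenez.png

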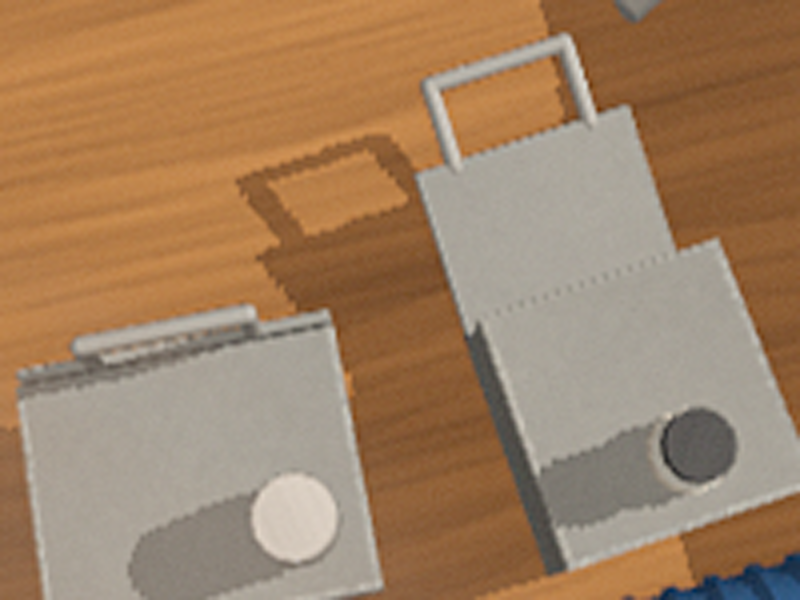

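Middle bow ends in the top zoom are (140,547) and (283,533), and in the scene zoom (566,41) and (430,85). Wide bow ends are (507,280) and (672,282), and (252,316) and (80,346). The box front top corners are visible in both. I'll triangulate these.

```bash
cat > h.py <<'E'
import numpy as np
from plant import r
def P(n):
    c=r.get_calibration(n); K=np.array([[c["fx"],0,c["cx"]],[0,c["fy"],c["cy"]],[0,0,1]])
    return K@np.diag([1,-1,-1])@c["view"][:3]
def tri(ps):
    A=[]
    for n,u,v in ps:
        M=P(n);A+=[u*M[2]-M[0],v*M[2]-M[1]]
    A=np.array(A);return np.linalg.lstsq(A[:,:3],-A[:,3],rcond=None)[0]
E
python3 - <<'E'
from h import *
T=lambda u,v:("top",205+(u+.5)/4-.5,75+(v+.5)/4-.5)
S=lambda u,v:("scene",200+(u+.5)/4-.5,190+(v+.5)/4-.5)
D={"mbow":[(140,547,566,41),(283,533,430,85)],"mtop":[(63,286,718,241),(298,263,480,322)],
"wbow":[(507,280,252,316),(672,282,80,346)],"wtop":[(430,288,333,322),(728,284,20,398)]}
for k,v in D.items():
    a,b=[tri([T(*q[:2]),S(*q[2:])]) for q in v]
    d=a-b;psi=np.arctan2(-d[0],d[1])
    print(k,a.round(3),b.round(3),"mid",((a+b)/2).round(4),"len",np.linalg.norm(d).round(3),"psi",psi.round(3))
E
```

```text
mbow [0.464 0.306 0.1  ] [0.472 0.205 0.101] mid [0.4678 0.2557 0.1005] len 0.101 psi 0.078
mtop [0.636 0.348 0.169] [0.649 0.189 0.167] mid [0.6427 0.2685 0.168 ] len 0.16 psi 0.079
wbow [0.621 0.052 0.224] [ 0.615 -0.05   0.234] mid [0.6176 0.001  0.2291] len 0.103 psi -0.057
wtop [0.628 0.1   0.175] [ 0.626 -0.099  0.176] mid [6.270e-01 1.000e-04 1.757e-01] len 0.199 psi -0.008
```

Middle bow is at (0.468, 0.256, 0.10), θ≈1.31, yaw 0.078. Wide bow is at about (0.619, 0.001, 0.23), yaw ≈-0.02. I'll move above the middle bow first.

```bash
python3 -m jog '[[[0,0,4],[4,7,3.7],0],[[0,0,4],[4,7,3.7],0],[[0,0,4],[4,7,3.7],0],[[0,0,4],[4,7,3.7],0],[[0,0,4],[4,7,3.7],0],[[0,0,8.97],[8.3,15,3.7],0],[[0,0,8.97],[8.3,15,3.7],0],[[0,0,8.97],[8.3,15,3.7],0],[[0,0,8.97],[8.3,15,3.7],0],[[0,0,8.97],[8.3,15,3.7],0],[[0,0,8.97],[8.3,15,3.7],0],[[0,0,8.97],[7.23,28.52,0],0],[[0,0,8.97],[7.23,28.52,0],0],[[0,0,8.97],[7.23,28.52,0],0],[[0,0,8.97],[7.23,28.52,0],0],[[0,0,8.97],[7.23,28.52,0],0],[[0,0,8.97],[7.23,28.52,0],0],[[0,0,8.97],[7.23,28.52,0],0],[[0,0,8.97],[7.23,28.52,0],0],[[0,0,8.97],[7.23,28.52,0],0]]' 30
python3 -c "
from plant import r
import cv2
s=r.read_state();print(s['time'],s['tcp_pos'],s['eef_rot'],s['joint_pos'],s['width'],s['wrist_force'])
cv2.imwrite('pics/w1.png',r.grab_frame('wrist')[:,:,::-1])"
```

```text
time: 2.1
tcp_pos: [0.4654, 0.2609, 0.2493]
eef_rot: [-3.14, -0.002, 1.656]
wrist_force: [0.3, -0.0, 0.1]
width: 0.0427
grasp_force: 0.0
2.1 [0.46538565 0.26094327 0.24925286] [-3.13978857e+00 -1.99521900e-03  1.65566221e+00] [ 0.310183    0.15973855 -0.94692289  1.7146313   0.13042749  1.33557032
 -0.57641201] 0.04270409261617782 [ 0.29790477 -0.04432707  0.10462453]
```

View pics/w1.png

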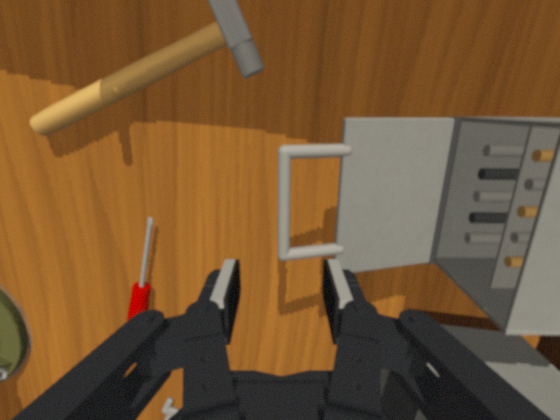

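The wrist view shows the bow bar (col ≈285, rows 150–255) centred between the fingers (cols 238–325) and parallel to the pads. I'll descend and grip.

```bash
python3 -m jog '[[[0,0,0],[0,0,-1],0],[[0,0,0],[0,0,-2],0],[[0,0,0],[0,0,-3],0],[[0,0,0],[0,0,-4],0],[[0,0,0],[0,0,-4.5],0],[[0,0,0],[0,0,-4.95],0],[[0,0,0],[0,0,-4.95],0],[[0,0,0],[0,0,-4.95],-1],[[0,0,0],[0,0,-4.95],-1],[[0,0,0],[0,0,-4.95],-1],[[0,0,0],[0,0,-4.95],-1],[[0,0,0],[0,0,-4.95],-1],[[0,0,0],[0,0,-4.95],-1],[[0,0,0],[0,0,-4.95],-1]]' 30
python3 - <<'E'
import numpy as np
# arc offsets (units of 30mm) from theta0=1.31 for middle
psi=.078;n=np.array([np.cos(psi),np.sin(psi)])
for th in np.arange(1.31,-0.04,-.09):
    h=.175*(np.sin(1.31)-np.sin(th));print(round(th,2),(n*h/.03).round(2),round(.175*(np.cos(th)-np.cos(1.31))/.03,2))
E
```

```text
time: 3.55
tcp_pos: [0.4674, 0.2565, 0.1019]
eef_rot: [-3.141, -0.0, 1.65]
wrist_force: [-5.8, 1.1, 2.9]
width: 0.0104
grasp_force: 29.5
1.31 [0. 0.] 0.0
1.22 [0.16 0.01] 0.5
1.13 [0.36 0.03] 0.98
1.04 [0.6  0.05] 1.45
0.95 [0.89 0.07] 1.89
0.86 [1.21 0.09] 2.3
0.77 [1.57 0.12] 2.68
0.68 [1.96 0.15] 3.03
0.59 [2.38 0.19] 3.34
0.5 [2.83 0.22] 3.62
0.41 [3.3  0.26] 3.85
0.32 [3.79 0.3 ] 4.03
0.23 [4.29 0.34] 4.18
0.14 [4.81 0.38] 4.27
0.05 [5.33 0.42] 4.32
-0.04 [5.85 0.46] 4.32
```

```bash
python3 -m jog '[[[0,0,0],[0.08,0,0.25],-1],[[0,0,0],[0.16,0.01,0.5],-1],[[0,0,0],[0.26,0.02,0.74],-1],[[0,0,0],[0.36,0.03,0.98],-1],[[0,0,0],[0.6,0.05,1.45],-1],[[0,0,0],[0.89,0.07,1.89],-1],[[0,0,0],[1.21,0.09,2.3],-1],[[0,0,0],[1.57,0.12,2.68],-1],[[0,0,0],[1.57,0.12,2.68],-1]]' 30
```

```text
time: 4.45
tcp_pos: [0.5132, 0.26, 0.1847]
eef_rot: [-3.136, 0.001, 1.65]
wrist_force: [-13.7, -3.0, 14.6]
width: 0.0106
grasp_force: 30.4
```

Holding; the force points radially outward, so the arc is a few mm too tight. I'll continue with a small correction.

```bash
python3 -m jog '[[[0,0,0],[0.3,0.03,0.45],-1],[[0,0,0],[0.72,0.07,0.76],-1],[[0,0,0],[1.18,0.1,1.04],-1],[[0,0,0],[1.66,0.14,1.27],-1],[[0,0,0],[2.16,0.18,1.46],-1],[[0,0,0],[2.68,0.22,1.6],-1],[[0,0,0],[3.2,0.26,1.7],-1],[[0,0,0],[3.72,0.3,1.75],-1],[[0,0,0],[3.95,0.32,1.75],-1],[[0,0,0],[4.15,0.33,1.75],-1],[[0,0,0],[4.15,0.33,1.75],-1],[[0,0,0],[4.15,0.33,1.75],-1]]' 30
```

```text
time: 5.65
tcp_pos: [0.6365, 0.2695, 0.2372]
eef_rot: [-3.135, 0.002, 1.65]
wrist_force: [-14.6, -3.0, 10.8]
width: 0.0106
grasp_force: 31.8
```

```bash
python3 -m jog '[[[0,0,0],[0,0,0],0],[[0,0,0],[0,0,0],0],[[0,0,0],[0,0,0],0],[[0,0,0],[0,0,1],0],[[0,0,0],[0,0,2],0],[[0,0,0],[0,0,2.85],0],[[0,0,-0.7],[-0.68,-8.95,2.85],0],[[0,0,-0.7],[-0.68,-8.95,2.85],0],[[0,0,-0.7],[-0.68,-8.95,2.85],0],[[0,0,-0.7],[-0.68,-8.95,2.85],0],[[0,0,-0.7],[-0.68,-8.95,2.85],0],[[0,0,-0.7],[-0.68,-8.95,2.85],0],[[0,0,-0.7],[-0.68,-8.95,2.85],0],[[0,0,-0.7],[-0.68,-8.95,2.85],0]]' 30
python3 -c "
from plant import r
import cv2,numpy as np
a=r.grab_frame('wrist')[:,:,::-1];b=r.grab_frame('top')[:,:,::-1]
cv2.imwrite('pics/c2.png',cv2.resize(np.hstack([a,b]),(800,300)))"
```

```text
time: 7.05
tcp_pos: [0.6196, 0.0008, 0.3204]
eef_rot: [3.141, -0.001, 1.55]
wrist_force: [0.0, 0.6, -0.8]
width: 0.0428
grasp_force: 0.0
```

View pics/c2.png

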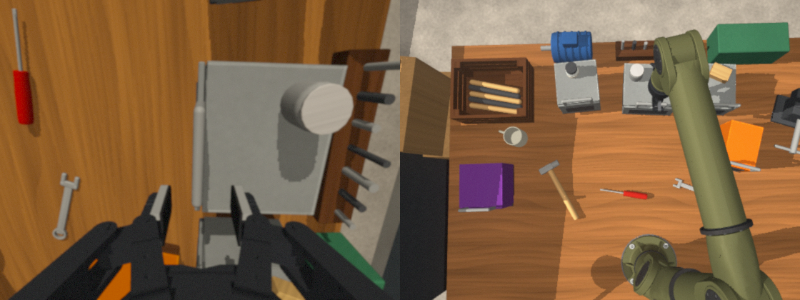

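The middle flap looks shut, and the wide bow (col ≈200) is centred between the fingers. I'll descend, grip and pull along the arc.

```bash
python3 -m jog '[[[0,0,0],[0,0,-1],0],[[0,0,0],[0,0,-2],0],[[0,0,0],[0,0,-2.5],0],[[0,0,0],[0,0,-3],0],[[0,0,0],[0,0,-3],0],[[0,0,0],[0,0,-3],-1],[[0,0,0],[0,0,-3],-1],[[0,0,0],[0,0,-3],-1],[[0,0,0],[0,0,-3],-1],[[0,0,0],[0,0,-3],-1],[[0,0,0],[0,0,-3],-1]]' 30
python3 -c "
import numpy as np
for t in np.arange(.1,1.61,.1): print(round(t,1),(-.175/.03*np.sin(t)).round(2),(.175/.03*(np.cos(t)-1)).round(2))"
```

```text
time: 8.25
tcp_pos: [0.6192, 0.0014, 0.2317]
eef_rot: [3.141, 0.0, 1.551]
wrist_force: [-3.9, 1.0, 6.6]
width: 0.0105
grasp_force: 29.4
0.1 -0.58 -0.03
0.2 -1.16 -0.12
0.3 -1.72 -0.26
0.4 -2.27 -0.46
0.5 -2.8 -0.71
0.6 -3.29 -1.02
0.7 -3.76 -1.37
0.8 -4.18 -1.77
0.9 -4.57 -2.21
1.0 -4.91 -2.68
1.1 -5.2 -3.19
1.2 -5.44 -3.72
1.3 -5.62 -4.27
1.4 -5.75 -4.84
1.5 -5.82 -5.42
1.6 -5.83 -6.0
```

```bash
python3 -m jog '[[[0,0,0],[-0.29,0,0],-1],[[0,0,0],[-0.58,0.01,-0.03],-1],[[0,0,0],[-1.16,0.02,-0.12],-1],[[0,0,0],[-1.72,0.03,-0.26],-1],[[0,0,0],[-2.27,0.04,-0.46],-1],[[0,0,0],[-2.8,0.05,-0.71],-1],[[0,0,0],[-3.29,0.06,-1.02],-1],[[0,0,0],[-3.76,0.07,-1.37],-1],[[0,0,0],[-4.18,0.08,-1.77],-1],[[0,0,0],[-4.18,0.08,-1.77],-1]]' 30
```

```text
time: 9.25
tcp_pos: [0.4915, 0.0068, 0.1754]
eef_rot: [-3.14, -0.003, 1.553]
wrist_force: [2.1, 8.7, -7.0]
width: 0.011
grasp_force: 30.1
```

```bash
python3 -m jog '[[[0,0,0],[-0.39,0,-0.44],-1],[[0,0,0],[-0.73,0,-0.91],-1],[[0,0,0],[-1.02,0,-1.42],-1],[[0,0,0],[-1.26,0,-1.95],-1],[[0,0,0],[-1.44,0,-2.5],-1],[[0,0,0],[-1.57,0,-3.07],-1],[[0,0,0],[-1.64,0,-3.4],-1],[[0,0,0],[-1.64,0,-3.65],-1],[[0,0,0],[-1.65,0,-3.9],-1],[[0,0,0],[-1.65,0,-4.15],-1],[[0,0,0],[-1.65,0,-4.3],-1],[[0,0,0],[-1.65,0,-4.3],-1]]' 30
```

```text
time: 10.45
tcp_pos: [0.4442, 0.0057, 0.0499]
eef_rot: [-3.141, -0.001, 1.552]
wrist_force: [-6.4, 6.7, 21.2]
width: 0.011
grasp_force: 36.1
```

```bash
python3 -m jog '[[[0,0,0],[0,0,0],0],[[0,0,0],[0,0,0],0],[[0,0,0],[0,0,0],0],[[0,0,0],[0,0,1],0],[[0,0,0],[0,0,2],0],[[0,0,0],[0,0,3.5],0],[[0,0,0],[0,0,5],0],[[0,0,0],[0,0,6.5],0],[[0,0,0],[0,0,8],0],[[0,0,0],[0,0,9],0],[[0,0,0],[0,-6,9],0],[[0,0,0],[0,-6,9],0],[[0,0,0],[0,-6,9],0],[[0,0,0],[0,-6,9],0],[[0,0,0],[0,-6,9],0],[[0,0,0],[0,-6,9],0],[[0,0,0],[0,-6,9],0]]' 30
python3 -c "
from plant import r
import cv2,numpy as np
a=r.grab_frame('scene')[:,:,::-1];b=r.grab_frame('top')[:,:,::-1]
cv2.imwrite('pics/c3.png',np.hstack([a[160:390,60:460],b[60:290,190:590]]))"
```

```text
time: 12.15
tcp_pos: [0.4444, -0.1752, 0.318]
eef_rot: [-3.141, -0.0, 1.553]
wrist_force: [0.0, -0.5, -0.4]
width: 0.0428
grasp_force: 0.0
```

View pics/c3.png

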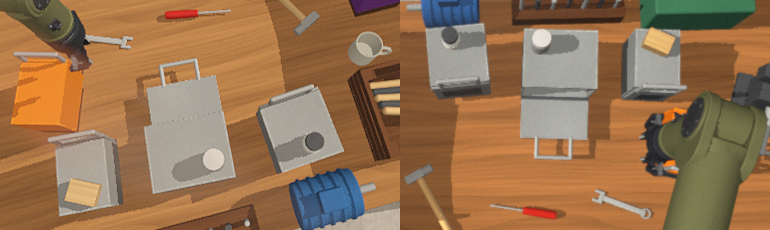

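Wide is down, and middle and narrow look shut. I'll check the angles by overlaying predicted bow lines.

Run:
```python
from h import *
import cv2
im=cv2.imread("pics/c3.png")
def draw(n,off,hx,hy,psi,ths):
    M=P(n)
    for th,col in ths:
        for s in(-.05,.05):
            c,q=np.cos(psi),np.sin(psi);l=-.175*np.sin(th)
            X=M@np.array([hx+c*l-q*s,hy+q*l+c*s,.055+.175*np.cos(th),1]);u=X[:2]/X[2]+off
            out.append((u,col))
for n,off,x0 in(("scene",(-60,-160),0),("top",(-190,-60),400)):
    out=[]
    draw(n,np.array(off)+[x0,0],.638,.268,.078,[(0,(0,255,0)),(.12,(0,0,255))])
    draw(n,np.array(off)+[x0,0],.622,.002,-.01,[(1.57,(0,255,0)),(1.39,(0,0,255))])
    o=(130,40) if n=="scene" else (420,20)
    z=cv2.resize(im[o[1]:o[1]+150,o[0]:o[0]+190],None,fx=4,fy=4,interpolation=cv2.INTER_CUBIC)[:,:760]
    for u,col in out:cv2.circle(z,tuple(int(v) for v in (u-o)*4),3,col,-1)
    globals()[n]=z
cv2.imwrite("pics/v.png",cv2.resize(np.hstack([scene,top]),(800,316)))
```

```text
(no output)
```

View pics/v.png

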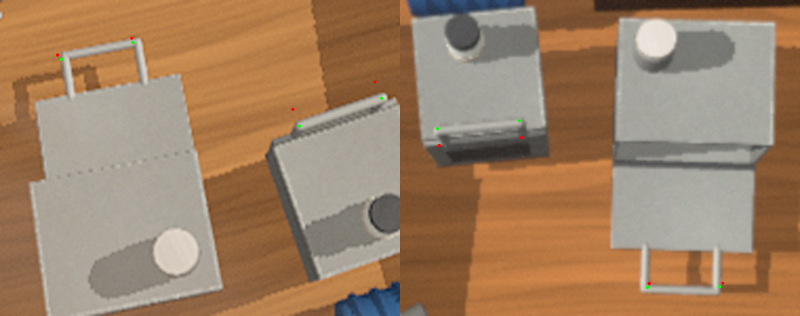

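The middle bow lies on the θ=0 marks. The wide bow lies on the level marks, and it was pressed onto its stop with 21 N at z = 0.05. Handing in.

```bash
python3 -c "
from plant import r
print(r.close_job())"
```

```text
the job is handed in; nothing more can be done
None
```

The middle box's flap is shut, the wide box's flap is down on its stop, and the narrow box was not touched and looks shut; I handed the job in at about 12 s on the robot's clock, but no verdict came back.

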